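Close the screw drawer

ROBOT

A 7-joint arm with a two-finger parallel gripper is mounted at the origin on the work surface. World frame = base frame: x ahead of the robot, y to its left, z up, the work surface at z = 0. Lengths are in mm, angles in rad, forces in N, time in s.
With the tool pointing down it reaches from about 375 to 925 mm from the base axis. Payload 3.1 kg.
Tool frame: the origin (TCP) lies between the finger pads; the fingertips stand 8 mm ahead of it and the grasp point (between the pads) lies 11 mm behind it; z points along the fingers, y is the line along which they close (so a half turn about z gives the same grasp; the last joint's range is limited). The gripper opens to 85 mm and grips with 20 to 120 N. Pads are 22 mm wide; open, the fingers measure 114 mm over their backs; the gripper's body (76 mm by 85 mm) begins 54 mm behind the grasp point. The pads swing forward as they close: fully open they stand 13 mm farther back than shut.
Start: joints at [-1.279, 0.383, 0.044, 1.598, -0.018, 1.161, -0.05], TCP at [246.981, 601.252, 239.269] pointing down, gripper open.
Joint ranges: [-2.61, 2.61], [-0.41, 2.15], [-1.48, 1.57], [0, 2.5], [-1.57, 4.71], [0.05, 1.97], [-2.85, 2.85]. Speed limits (rad/s): [2.79, 2.79, 3.14, 3.14, 3.14, 3.14, 3.14].

INTERFACE

Orientations are given as a rotation vector (axis times angle).
In Python, from plant import state, eyes, order gives the robot as it stands.
- The arm moves only by the tool drive_tool, never from a script. Its argument "commands" is a list of rows, each a list of 3 entries, a list of its own where there are three numbers: the opening, from 0 (shut) to 1 (fully open), then the shift along the tool's x, y, z as a fraction of full scale, then the turn, a rotation vector about the tool's x, y, z as a fraction of full scale. A call has 1 to 12 rows; each row is the pose to reach, as a shift and turn from the pose commanded when the call began, along the tool's axes at that moment; what a row does not reach only later rows make up. Full scale, the value 1, is 100 mm for a shift and 45 degrees for a turn. A row lasts 1/12 s, in which the tool goes at most 41.7 mm and 7.16 degrees, less where a joint would pass 70% of its speed; a pose out of reach is approached as far as the arm can. A call with a number of a shift or a turn outside -1 to 1 is refused whole. A call with a gripper value outside its range is refused whole. The fingers move at their own pace and stop on an object; "squeeze" is the grip in N (left out, the last holds). Time passes only in rows, so rows that repeat a pose let the fingers close. It gives the time, the measured TCP pose, the force, the opening and the grip force at its end, in the units of the state.
- state(): the state, without advancing time (a new reading comes with each control period).
- eyes.get_image(name): name is "scene" or "top" or "wrist"; returns (picture, depth): 384x512x3 uint8, blue, green, red; 384x512 float32, mm along the optical axis (not along the pixel's ray), 0 where there is no reading.
- eyes.calibration(name): a dict with "fx", "fy", "cx", "cy" (pixels), "camera_from_world" (4x4, takes a point from world to camera coordinates). Camera axes: x right, y down, z forward; pixel columns grow to the right and rows downward; lengths in mm; the calibration is good to about 2 mm. A picture is of the moment at which its call begins: read the wrist's pose just before it. calibration takes no time and is no camera call; for the wrist camera it gives the pose at the moment of the call.
- order.hand_in(): hands the job in; it is judged then, once.
The state is a dict: "time_s": time; "joints": joint angles; "qd": joint speeds; "joint_efforts": joint torques, N m; "position": TCP position; "ee_rot": TCP orientation; "contact_force": force on the tool from outside, world axes, zero at the start; "moment": the same for the moment, N m; "gripper_width": finger opening in mm; "grip_force": force on a finger pad.
Only numpy, scipy, OpenCV 4.12 (cv2) and the standard library are available. Lean on these libraries where they do the work, as an engineer would, in place of code of your own. Each camera call takes 0.05 s, during which the arm holds its last target. There are 200 camera calls.

TASK

Put the screws away using only the fingertips, gripping and lifting nothing: push the standing lid of the screw drawer over and down until it lies flat, and then gently push that drawer fully shut. Leave its unit standing where it is, leave the neighbouring lidless drawer open as it is, and do not disturb the other things on the bench.

Things in the scene. Friction and masses are not known exactly. Their poses are not given: they have to be found in the camera images.
- screw_unit: Dark steel drawer unit whose white drawer has a hinged lid; loose, 2.2 to 3.4 kg, held only by friction (11 N or more). Housing 200 (x) x 150 (y) x 85 mm (z); origin: centre of its underside; +x to its back, open front (x = -100 mm) roughly towards the robot, z up. Beside it stands a like unit without lid; which is left or right varies.
- screw_drawer (a joint): Drawer of screw_unit: 0 is fully shut (front panel 2 mm off the housing), grows in m as it comes out along the unit's -x, 0.14 at most; starts 0.10 to 0.125. About 2 to 3 N moves it, it stays where left; rigid stop at 0. Tray 128 mm wide, side walls up to 58 mm above the bench.
- screw_front (a point): Centre of the outer face of the screw drawer's front panel, 40 mm above the bench. The panel is 148 mm wide (y), 68 mm high (6 to 74 mm above the bench), 8 mm thick, flat, without handle. Axes as the unit's.
- screw_lid (a joint): Lid of the screw drawer: 0 lies flat on the tray, grows in rad as it opens, 1.57 upright, 2.0 at most; starts 1.5 to 1.9. Stiff hinge (0.045 N m): it stays at any angle, does not fall shut, and is to be pushed all the way down (0.5 N at its edge). While the drawer is out the lid lies wholly in front of the housing; left open it would hit the housing as the drawer goes in.
- lid_hinge (a point): Middle of the lid's hinge line, 62 mm above the bench, 64 mm to the unit's +y side of its middle plane, 51 mm behind the front panel's outer face. The hinge line runs along the unit's x. Turns with the lid: x stays along the unit's x, -y points from hinge to free edge, z is the lid's outer (upper when shut) normal; at 0 its axes are the unit's.
- lid_edge (a point): Middle of the lid's free edge, 126 mm from the hinge. The lid is a flat white plate 80 mm long (along the hinge) x 126 mm x 4 mm. Shut, this point is 62 mm above the bench, at the unit's -y side. Axes as lid_hinge.
- plain_unit: The neighbouring steel drawer unit, same housing and front panel, 2.4 kg, but its drawer has no lid. To be left as it is. Origin and axes as screw_unit.
- plain_drawer (a joint): Sliding drawer of plain_unit, same direction and values as screw_drawer; starts about 0.06 to 0.12 open and must stay.
- plain_front (a point): Centre of the outer face of the plain drawer's front panel, 40 mm above the bench.
- tape: Bystander: black roll of tape lying flat, 64 mm across, 19 mm high; origin at the centre of its underside.
- cutters: Bystander: side cutters with blue grips lying flat, about 165 x 55 x 14 mm, jaws to +x; origin near the middle, on the underside.
- spool: Bystander: metal solder spool standing on its flange, 56 mm across, 41 mm high; origin at the centre of its underside.
- mug: Bystander: white mug, 76 mm across, 90 mm high, handle at +y; origin at the centre of its underside.

How it is judged:
By the outcome, as a careful person would: the job done as asked, in the order asked, and still so for the second after the job is handed in, with the robot touching nothing.
It also fails if it takes over 48 s, if anything falls off the work surface, if the arm or the gripper's body presses on something with over 40 N, if the wrist force passes 120 N, or if a joint passes its speed limit or range.

## Working session

There is one attempt and no reset: what is moved stays moved. The work goes in short steps, Python scripts to look and compute and a tool call to move; the robot and the scene stay as the last step left them, time stands still between calls to the robot, and variables do not carry over. Pictures are saved under pics/ and viewed, at most 10 in all, crops included, and the job is handed in when it is done.

Besides the shell and the picture viewer there is one more tool, called after "Emit:" as name(argument=value, ...) on one line, values as JSON. drive_tool: Moves the arm, as the interface text tells. Its arguments: {"type":"object","properties":{"commands":{"type":"array","items":{"type":"array"}},"squeeze":{"type":"number"}},"required":["commands"]}

```bash
mkdir -p pics; ls; cat > h.py <<'E'
import numpy as np, cv2
from plant import state, eyes, order
from scipy.spatial.transform import Rotation as R
def cloud(name):
    im,d=eyes.get_image(name); c=eyes.calibration(name)
    v,u=np.mgrid[:384,:512]
    P=np.stack([(u-c["cx"])/c["fx"]*d,(v-c["cy"])/c["fy"]*d,d],-1)
    T=np.linalg.inv(np.array(c["camera_from_world"]))
    W=P@T[:3,:3].T+T[:3,3]; W[d==0]=np.nan
    return im,d,W,c
E
python3 - <<'E'
from h import *
ims=[]
for n in("top","scene"):
    im,d,W,c=cloud(n); np.savez(n,im=im,W=W); ims.append(im); cv2.imwrite(f"pics/{n}0.png",im)
    print(n,np.linalg.inv(c["camera_from_world"]).round(2).tolist())
s=state();print(s["time_s"],s["position"],s["ee_rot"],s["contact_force"],R.from_rotvec(s["ee_rot"]).as_matrix().round(3))
E
```

```text
pics
top [[-0.02, -0.99, 0.11, 462.44], [-1.0, 0.01, -0.01, -17.61], [0.0, -0.11, -0.99, 1251.84], [0.0, 0.0, 0.0, 1.0]]
scene [[-0.15, 0.85, -0.5, 1281.9], [0.99, 0.13, -0.06, 82.74], [0.01, -0.51, -0.86, 1247.79], [0.0, 0.0, 0.0, 1.0]]
0.1 [246.6634824  600.45919416 237.99289818] [-0.60819804 -3.08179201  0.00379132] [0.63307662 0.34406051 1.01859707] [[-0.925  0.38  -0.001]
 [ 0.38   0.925 -0.002]
 [-0.    -0.002 -1.   ]]
```

View pics/top0.png

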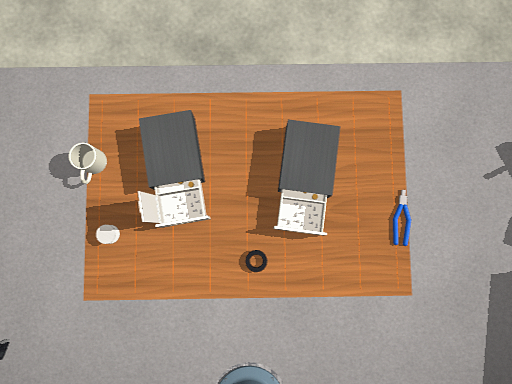

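View pics/scene0.png

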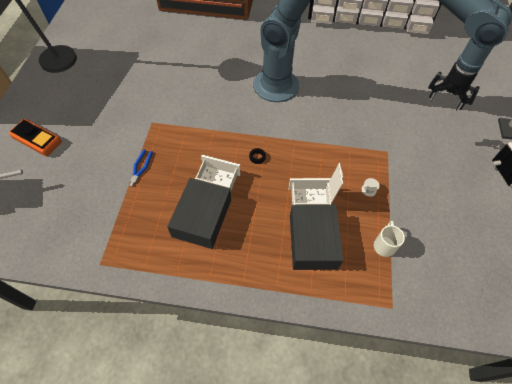

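The top view shows the screw unit on the left (roof ~(172,150)) with its lid standing at ~(150,207). The spool is at (108,234), the mug at (85,160), the plain unit at (310,160) and the tape at (256,261). The scene view agrees.

```bash
cat >> h.py <<'E'
def measure(W,im,lo=82,hi=92,ylim=(60,420)):
    g=im.max(-1)
    m=(W[...,2]>75)&(W[...,2]<96)&(g<110)&(W[...,1]>ylim[0])&(W[...,1]<ylim[1])&(W[...,0]>350)&(W[...,0]<900)
    m=cv2.morphologyEx(m.astype(np.uint8),cv2.MORPH_OPEN,np.ones((3,3)))
    n,l,st,_=cv2.connectedComponentsWithStats(m); k=1+np.argmax(st[1:,4]); p=W[l==k]
    (c,s,a)=cv2.minAreaRect(p[:,:2].astype(np.float32)); z=np.median(p[:,2])
    b=cv2.boxPoints((c,s,a)); e=[b[1]-b[0],b[2]-b[1]]; e=max(e,key=np.linalg.norm); e=e/np.linalg.norm(e); e=e if e[0]>0 else -e
    return np.array(c),s,np.arctan2(e[1],e[0]),z
def inunit(W,c,yaw):
    q=W.copy(); d=W[...,:2]-c; cs,sn=np.cos(yaw),np.sin(yaw)
    q[...,0]=d[...,0]*cs+d[...,1]*sn; q[...,1]=-d[...,0]*sn+d[...,1]*cs; return q
E
python3 - <<'E'
from h import *
for n in("top","scene"):
    f=np.load(n+".npz"); im,W=f["im"],f["W"]
    for yl in((60,420),(-350,0)):
        c,s,a,z=measure(W,im,ylim=yl); print(n,"unit",c.round(1),np.round(s,1),"yaw",a.round(3),"z",z.round(1))
        q=inunit(W,c,a)
        m=(q[...,0]<-103)&(q[...,0]>-260)&(abs(q[...,1])<130)&(q[...,2]>25)
        p=q[m]; bright=im[m].min(-1)>120
        f1=p[(p[:,2]>66)&(p[:,2]<80)&(p[:,1]<45)]
        print("  front rim x pct",np.percentile(f1[:,0],[2,10,50,90]).round(1),"y",np.percentile(f1[:,1],[2,98]).round(1),"z",np.median(f1[:,2]).round(1))
        l=p[(p[:,2]>95)]
        if len(l)>20:
            A=np.polyfit(l[:,2],l[:,1],1); print("  lid n",len(l),"x",np.percentile(l[:,0],[3,97]).round(1),"zmax",np.percentile(l[:,2],98).round(1),"y at z62,180",np.polyval(A,[62,180]).round(1),"ang",np.pi/2+np.arctan(A[0]))
    for nm,(x0,x1,y0,y1) in dict(spool=(380,560,300,500),mug=(560,760,330,560),tape=(300,480,-60,120)).items():
        m=(W[...,0]>x0)&(W[...,0]<x1)&(W[...,1]>y0)&(W[...,1]<y1)&(W[...,2]>12)&(W[...,2]<130); p=W[m]
        if nm=="spool": p=p[p[:,2]<50]
        print(nm,len(p),np.percentile(p,[2,98],axis=0).round(0).tolist())
E
```

```text
top unit [721.1 214.9] [201.1 150.9] yaw 0.154 z 85.7
  front rim x pct [-212.9 -212.5 -209.1 -205.8] y [-72.5  42.1] z 73.7
  lid n 409 x [-200.2 -124.7] zmax 187.3 y at z62,180 [62.6 77. ] ang 1.6920481475624871
top unit [ 690.  -179.8] [148.1 200.8] yaw -0.146 z 85.3
  front rim x pct [-212.5 -212.  -208.5 -205.4] y [-71.3  42. ] z 73.9
spool 294 [[456.0, 380.0, 37.0], [507.0, 430.0, 46.0]]
mug 758 [[635.0, 421.0, 14.0], [736.0, 494.0, 93.0]]
tape 248 [[369.0, -54.0, 14.0], [429.0, 5.0, 23.0]]
scene unit [720.6 216.5] [201.5 150.9] yaw 0.156 z 85.3
  front rim x pct [-215.3 -213.6 -208.6 -204.7] y [-72.  42.] z 72.9
  lid n 242 x [-198.5 -122.9] zmax 187.3 y at z62,180 [63.8 77.7] ang 1.6883838547686458
scene unit [ 688.3 -178.7] [151.7 202.7] yaw -0.154 z 84.9
  front rim x pct [-212.8 -210.7 -206.4 -203.4] y [-71.5  43.5] z 72.2
spool 174 [[456.0, 382.0, 15.0], [506.0, 431.0, 47.0]]
mug 615 [[641.0, 423.0, 14.0], [738.0, 495.0, 93.0]]
tape 135 [[369.0, -51.0, 12.0], [428.0, 7.0, 25.0]]
```

Emit:
drive_tool(commands=[[0,[-0.3,-0.12,0],[0,0,-0.15]],[0,[-0.6,-0.24,0],[0,0,-0.3]],[0,[-0.8,-0.32,0],[0,0,-0.45]],[0,[-1,-0.4,0],[0,0,-0.6]],[0,[-1,-0.4,0],[0,0,-0.693]],[0,[-1,-0.4,0],[0,0,-0.693]],[0,[-1,-0.4,0],[0,0,-0.693]]], squeeze=20)

```text
time_s: 0.68
position: [323.8, 526.1, 238.8]
ee_rot: [0.239, -3.131, 0.0]
contact_force: [-0.7, 0.3, -1.1]
gripper_width: 0.6
grip_force: 0.0
```

Emit:
drive_tool(commands=[[0,[-0.2,-0.27,0],[0,0,0]],[0,[-0.4,-0.54,0],[0,0,0]],[0,[-0.6,-0.83,0],[0,0,0]],[0,[-0.6,-0.83,0],[0,0,0]]])

```text
time_s: 1.02
position: [403.1, 446.7, 239.1]
ee_rot: [-0.223, 3.13, -0.008]
contact_force: [1.1, -1.0, 0.0]
gripper_width: -0.0
grip_force: 0.0
```

Emit:
drive_tool(commands=[[0,[-0.2,-0.27,0],[0,0,0]],[0,[-0.4,-0.54,0],[0,0,0]],[0,[-0.6,-0.83,0],[0,0,0]],[0,[-0.6,-0.83,0],[0,0,0]]])

```text
time_s: 1.35
position: [474.7, 373.3, 239.2]
ee_rot: [-0.223, 3.13, -0.008]
contact_force: [1.2, -1.8, -0.2]
gripper_width: 0.0
grip_force: 0.0
```

Emit:
drive_tool(commands=[[0,[-0.2,-0.2,0.1],[0,0,0]],[0,[-0.4,-0.4,0.3],[0,0,0]],[0,[-0.6,-0.6,0.5],[0,0,0]],[0,[-0.6,-0.6,0.7],[0,0,0]],[0,[-0.6,-0.6,0.7],[0,0,0]],[0,[-0.6,-0.6,0.7],[0,0,0]]])

```text
time_s: 1.85
position: [534.7, 331.8, 167.6]
ee_rot: [0.244, -3.128, 0.002]
contact_force: [0.1, 0.6, 0.8]
gripper_width: -0.0
grip_force: 0.0
```

```bash
python3 - <<'E'
from h import *
s=state();print(s["time_s"],inunit(np.array(s["position"]),np.array([720.8,215.7]),.155),s["contact_force"])
im,d,W,c=cloud("scene");cv2.imwrite("pics/s1.png",cv2.resize(im[120:300,230:430],None,fx=3,fy=3))
E
```

```text
1.85 [-165.97854854  143.44448311  167.55272984] [0.14278375 0.58835451 0.845999  ]
```

View pics/s1.png

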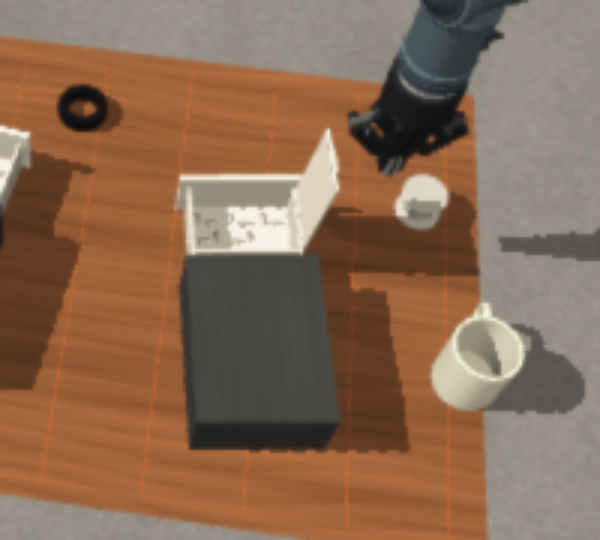

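The gripper is behind the lid's outer side (lid ~(320,190) in the crop), clear of the spool and mug. I'll push along the hinge arc.

Emit:
drive_tool(commands=[[0,[0,-0.2,-0.05],[0,0,0]],[0,[0,-0.35,-0.05],[0,0,0]],[0,[0,-0.45,-0.05],[0,0,0]],[0,[0,-0.52,-0.05],[0,0,0]],[0,[0,-0.59,-0.05],[0,0,0]],[0,[0,-0.66,-0.05],[0,0,0]],[0,[0,-0.73,-0.05],[0,0,0]],[0,[0,-0.8,-0.05],[0,0,0]],[0,[0,-0.87,-0.04],[0,0,0]],[0,[0,-0.94,-0.03],[0,0,0]],[0,[0,-1.0,-0.01],[0,0,0]]])

```text
time_s: 2.82
position: [552.4, 230.9, 170.1]
ee_rot: [0.242, -3.132, 0.0]
contact_force: [-0.5, 0.1, 0.5]
gripper_width: 0.0
grip_force: 0.2
```

```bash
python3 - <<'E'
from h import *
s=state();print(s["time_s"],inunit(np.array(s["position"]),np.array([720.8,215.7]),.155),s["contact_force"])
im,d,W,c=cloud("scene");cv2.imwrite("pics/s2.png",cv2.resize(im[120:300,230:430],None,fx=3,fy=3))
E
```

```text
2.8167 [-163.98433767   41.04086214  170.13274915] [-0.5075702   0.11782426  0.51147309]
```

View pics/s2.png

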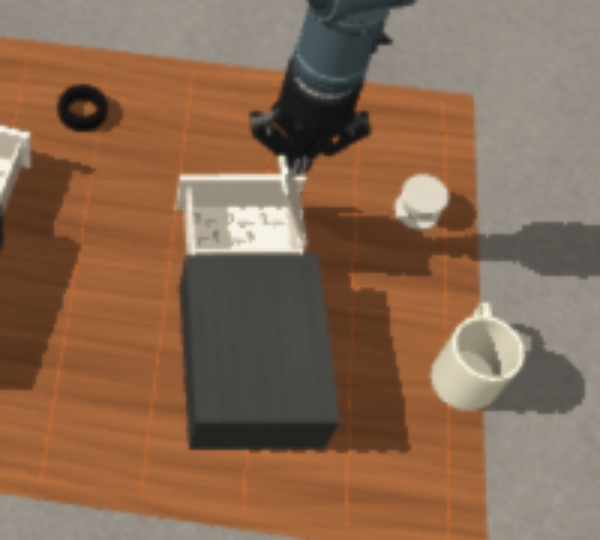

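The lid is moving with the fingers, now about 70° at ~(290,180). I'll continue along the arc down to about 15°.

Emit:
drive_tool(commands=[[0,[0,-0.06,0.03],[0,0,0]],[0,[0,-0.12,0.06],[0,0,0]],[0,[0,-0.18,0.09],[0,0,0]],[0,[0,-0.25,0.14],[0,0,0]],[0,[0,-0.31,0.18],[0,0,0]],[0,[0,-0.37,0.23],[0,0,0]],[0,[0,-0.43,0.3],[0,0,0]],[0,[0,-0.49,0.38],[0,0,0]],[0,[0,-0.55,0.46],[0,0,0]],[0,[0,-0.59,0.54],[0,0,0]],[0,[0,-0.62,0.62],[0,0,0]],[0,[0,-0.65,0.7],[0,0,0]]])

```text
time_s: 3.87
position: [562.1, 167.2, 99.2]
ee_rot: [0.242, -3.132, 0.0]
contact_force: [0.3, -1.0, 0.6]
gripper_width: 0.0
grip_force: 0.2
```

Emit:
drive_tool(commands=[[0,[0,-0.01,0.06],[0,0,0]],[0,[0,-0.02,0.12],[0,0,0]],[0,[0,-0.03,0.17],[0,0,0]],[0,[0,-0.03,0.2],[0,0,0]],[0,[0,-0.03,0.23],[0,0,0]],[0,[0,-0.03,0.25],[0,0,0]],[0,[0,-0.03,0.26],[0,0,0]],[0,[0,-0.03,0.26],[0,0,0]]])

```text
time_s: 4.53
position: [562.7, 164.9, 74.2]
ee_rot: [0.243, -3.132, -0.0]
contact_force: [0.6, 0.8, 0.2]
gripper_width: 0.5
grip_force: 0.0
```

```bash
python3 - <<'E'
from h import *
s=state();print(s["time_s"],inunit(np.array(s["position"]),np.array([720.8,215.7]),.155),s["contact_force"])
E
```

```text
4.5333 [-164.01042557  -25.79014309   74.17877576] [0.56481044 0.7762073  0.2323233 ]
```

Emit:
drive_tool(commands=[[0,[0,0,0.01],[0,0,0]],[0,[0,0,0.02],[0,0,0]],[0,[0,0,0.02],[0,0,0]]])

```text
time_s: 4.78
position: [562.9, 164.8, 72.3]
ee_rot: [-0.243, 3.132, 0.0]
contact_force: [0.5, 0.9, -0.2]
gripper_width: 0.1
grip_force: 0.0
```

Emit:
drive_tool(commands=[[0,[0,0,0.01],[0,0,0]],[0,[0,0,0.02],[0,0,0]],[0,[0,0,0.02],[0,0,0]]])

```text
time_s: 5.03
position: [563.8, 164.9, 71.9]
ee_rot: [-0.242, 3.131, 0.001]
contact_force: [-1.6, 0.0, 6.9]
gripper_width: 0.2
grip_force: 3.3
```

Emit:
drive_tool(commands=[[0,[0,0,-0.2],[0,0,0]],[0,[0,0,-0.5],[0,0,0]],[0,[0.3,0.1,-0.6],[0,0,0]],[0,[0.6,0.26,-0.6],[0,0,0]],[0,[1,0.26,-0.6],[0,0,0]],[0,[1,0.26,-0.6],[0,0,0]],[0,[1,0.26,-0.6],[0,0,0]]])

```text
time_s: 5.62
position: [455.6, 174.0, 128.8]
ee_rot: [0.245, -3.127, 0.002]
contact_force: [1.0, -0.2, -0.0]
gripper_width: -0.1
grip_force: 0.0
```

```bash
python3 - <<'E'
from h import *
s=state();print(s["time_s"],inunit(np.array(s["position"]),np.array([720.8,215.7]),.155),s["position"][2],s["contact_force"])
for n in("top","scene"):
    im,W=cloud(n)[:2]+() if 0 else (lambda r:(r[0],r[2]))(cloud(n))
    c,_,a,z=measure(W,im); print(n,c,a,z)
    q=inunit(W,np.array([720.8,215.7]),.155)
    p=q[(q[...,0]<-125)&(q[...,0]>-200)&(q[...,1]>-61)&(q[...,1]<62)&(im.min(-1)>100)]
    A=np.polyfit(p[:,1],p[:,2],1); print(" lid z at y=-60,62",np.polyval(A,[-60,62]).round(1),"spread",np.percentile(p[:,2],[3,97]).round(1),len(p))
    f=q[(q[...,2]>67)&(q[...,2]<80)&(abs(q[...,1])<70)&(q[...,0]<-195)&(q[...,0]>-225)]
    print(" front",np.percentile(f[:,0],[3,50]).round(1),len(f))
    if n=="scene":cv2.imwrite("pics/s3.png",cv2.resize(im[120:300,230:430],None,fx=3,fy=3))
E
```

```text
5.6167 [-268.49778837   -0.30259695  128.81433164] 128.81433163975584 [ 1.04267713 -0.22873882 -0.03553946]
top [720.6505127  214.77082825] 0.1526846 85.65969950398028
 lid z at y=-60,62 [63.  63.9] spread [58.8 69.2] 1129
 front [-211.9 -207.8] 116
scene [720.81341553 216.64096069] 0.15112166 85.17659185527816
 lid z at y=-60,62 [64.2 64.2] spread [59.6 68.9] 643
 front [-210.  -205.8] 96
```

View pics/s3.png

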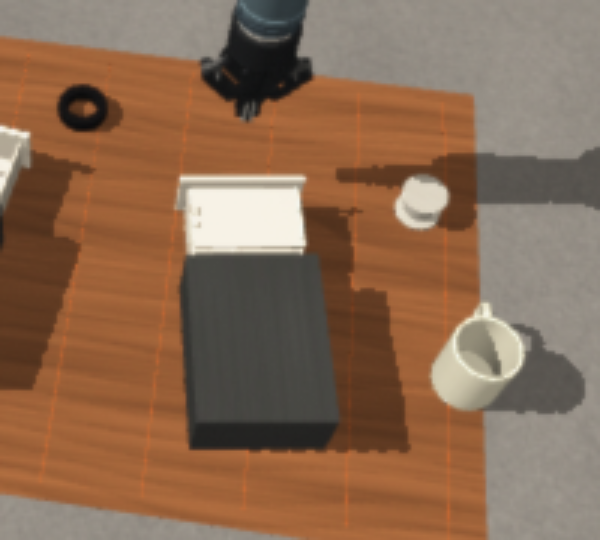

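The lid lies flat (fitted plane z≈63–64 across its width) and the unit hasn't moved. Next I lower the fingers in front of the panel and push.

Emit:
drive_tool(commands=[[0,[0,0,0.3],[0,0,0]],[0,[0,0,0.6],[0,0,0]],[0,[0,0,0.8],[0,0,0]],[0,[-0.15,0,0.8],[0,0,0]],[0,[-0.3,0,0.8],[0,0,0]],[0,[-0.36,0,0.8],[0,0,0]],[0,[-0.4,0,0.8],[0,0,0]],[0,[-0.44,0,0.8],[0,0,0]],[0,[-0.48,0,0.8],[0,0,0]],[0,[-0.52,0,0.8],[0,0,0]],[0,[-0.55,0,0.8],[0,0,0]]])

```text
time_s: 6.63
position: [514.2, 183.2, 50.3]
ee_rot: [0.242, -3.132, 0.0]
contact_force: [-2.1, -0.6, 0.4]
gripper_width: -0.2
grip_force: 1.1
```

Emit:
drive_tool(commands=[[0,[-0.03,0,0],[0,0,0]],[0,[-0.07,0,0],[0,0,0]],[0,[-0.11,0,0],[0,0,0]],[0,[-0.15,0,0],[0,0,0]],[0,[-0.19,0,0],[0,0,0]],[0,[-0.23,0,0],[0,0,0]],[0,[-0.27,0,0],[0,0,0]],[0,[-0.31,0,0],[0,0,0]],[0,[-0.35,0,0],[0,0,0]],[0,[-0.38,0,0],[0,0,0]],[0,[-0.4,0,0],[0,0,0]]])

```text
time_s: 7.55
position: [554.4, 189.6, 50.3]
ee_rot: [-0.242, 3.132, -0.0]
contact_force: [-1.1, -1.6, 1.4]
gripper_width: 0.0
grip_force: 1.0
```

```bash
python3 - <<'E'
from h import *
s=state();print(s["time_s"],inunit(np.array(s["position"]),np.array([720.8,215.7]),.155),s["contact_force"])
im,d,W,c=cloud("scene")
c,_,a,z=measure(W,im); print(c,a)
q=inunit(W,np.array([720.8,215.7]),.155)
f=q[(q[...,2]>67)&(q[...,2]<80)&(abs(q[...,1])<70)&(abs(q[...,1])>30)&(q[...,0]<-104)&(q[...,0]>-225)]
print("front",np.percentile(f[:,0],[3,50]).round(1),len(f))
E
```

```text
7.55 [-1.68431548e+02 -1.15373226e-01  5.02715680e+01] [-1.06194054 -1.59282441  1.35825885]
[720.61218262 216.99694824] 0.15262291
front [-156.4 -149.5] 103
```

Emit:
drive_tool(commands=[[0,[-0.03,0,0],[0,0,0]],[0,[-0.07,0,0],[0,0,0]],[0,[-0.11,0,0],[0,0,0]],[0,[-0.15,0,0],[0,0,0]],[0,[-0.19,0,0],[0,0,0]],[0,[-0.23,0,0],[0,0,0]],[0,[-0.27,0,0],[0,0,0]],[0,[-0.31,0,0],[0,0,0]],[0,[-0.35,0,0],[0,0,0]],[0,[-0.38,0,0],[0,0,0]],[0,[-0.4,0,0],[0,0,0]]])

```text
time_s: 8.52
position: [593.8, 195.9, 50.2]
ee_rot: [-0.243, 3.132, 0.0]
contact_force: [-1.6, -0.0, -0.2]
gripper_width: 0.1
grip_force: 1.0
```

```bash
python3 - <<'E'
from h import *
s=state();print(s["time_s"],inunit(np.array(s["position"]),np.array([720.8,215.7]),.155),s["contact_force"])
im,d,W,c=cloud("scene")
c,_,a,z=measure(W,im); print(c,a)
cv2.imwrite("pics/s4.png",cv2.resize(im[140:290,260:390],None,fx=4,fy=4))
E
```

```text
8.5167 [-1.28575256e+02  8.86387284e-02  5.01685430e+01] [-1.61648755 -0.04552476 -0.18308009]
[720.85571289 216.74917603] 0.15456973
```

View pics/s4.png

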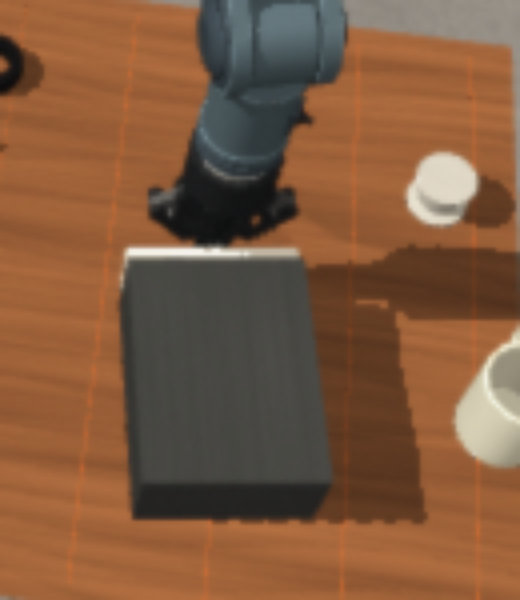

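The drawer is almost shut, with the white panel strip at row ~252. I'll close the last ~7 mm slowly and watch the force.

Emit:
drive_tool(commands=[[0,[-0.01,0,0],[0,0,0]],[0,[-0.02,0,0],[0,0,0]],[0,[-0.03,0,0],[0,0,0]],[0,[-0.04,0,0],[0,0,0]],[0,[-0.05,0,0],[0,0,0]],[0,[-0.06,0,0],[0,0,0]],[0,[-0.06,0,0],[0,0,0]]])

```text
time_s: 9.15
position: [599.5, 196.8, 50.3]
ee_rot: [-0.243, 3.132, 0.0]
contact_force: [-1.1, 1.5, 0.1]
gripper_width: 0.4
grip_force: 0.8
```

Emit:
drive_tool(commands=[[0,[-0.005,0,0],[0,0,0]],[0,[-0.01,0,0],[0,0,0]],[0,[-0.01,0,0],[0,0,0]]])

```text
time_s: 9.4
position: [600.3, 196.9, 50.2]
ee_rot: [-0.243, 3.132, 0.0]
contact_force: [-2.0, 0.1, -1.3]
gripper_width: 0.0
grip_force: 0.9
```

Emit:
drive_tool(commands=[[0,[-0.005,0,0],[0,0,0]],[0,[-0.01,0,0],[0,0,0]],[0,[-0.01,0,0],[0,0,0]]])

```text
time_s: 9.65
position: [600.4, 197.0, 50.2]
ee_rot: [0.243, -3.13, 0.0]
contact_force: [-4.6, -0.3, 1.7]
gripper_width: 0.5
grip_force: 2.4
```

Emit:
drive_tool(commands=[[0,[-0.005,0,0],[0,0,0]],[0,[-0.005,0,0],[0,0,0]]])

```text
time_s: 9.82
position: [600.4, 197.0, 50.2]
ee_rot: [0.243, -3.129, 0.0]
contact_force: [-6.2, 0.1, 2.7]
gripper_width: 0.1
grip_force: 3.0
```

The position has stalled with force rising to 6 N, so the drawer is on its stop. Backing off and checking.

Emit:
drive_tool(commands=[[0,[0.05,0,0],[0,0,0]],[0,[0.2,0,0],[0,0,0]],[0,[0.5,0,0],[0,0,0]],[0,[0.8,0,-0.3],[0,0,0]],[0,[1,0,-0.6],[0,0,0]],[0,[1,0,-1],[0,0,0]],[0,[1,0,-1],[0,0,0]],[0,[1,0,-1],[0,0,0]]])

```text
time_s: 10.48
position: [507.0, 182.8, 154.6]
ee_rot: [-0.241, 3.121, 0.006]
contact_force: [-0.4, -0.3, -1.1]
gripper_width: 0.4
grip_force: 0.0
```

```bash
python3 - <<'E'
from h import *
for n in("top","scene"):
    im,d,W,_=cloud(n)
    for yl in((60,420),(-350,0)): print(n,*measure(W,im,ylim=yl))
    q=inunit(W,np.array([720.8,215.7]),.155)
    f=q[(q[...,2]>60)&(q[...,2]<79)&(abs(q[...,1])<70)&(q[...,0]<-95)&(q[...,0]>-150)]
    print("front",np.percentile(f[:,0],[3,50]).round(1),len(f))
    cv2.imwrite(f"pics/{n}5.png",im)
E
```

```text
top [721.34332275 215.27215576] (200.9318084716797, 151.5533905029297) 0.15523157 85.63883639120809
top [ 690.07623291 -179.6811676 ] (147.8328857421875, 200.90345764160156) -0.14706151 85.25678694090368
front [-110.1 -105.7] 200
scene [720.89807129 216.77314758] (200.4646759033203, 151.099365234375) 0.1547113 85.29174842829002
scene [ 688.42926025 -178.38998413] (152.07545471191406, 202.32740783691406) -0.14777726 84.94216843091954
front [-110.  -107.7] 39
```

View pics/top5.png

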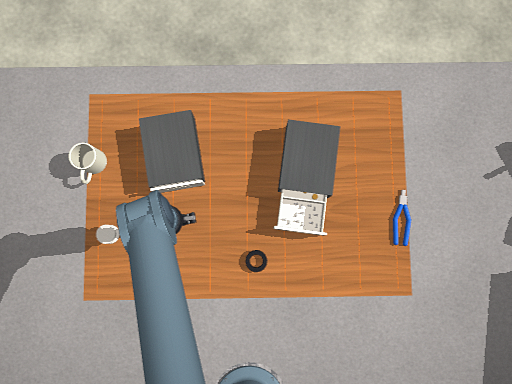

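The panel sits at −110 mm, which is shut (white strip at ~(177,184)). The housing, plain unit (310,160), mug, spool, tape and cutters have not moved.

```bash
python3 -c "
from plant import order; print(order.hand_in())"
```

```text
the job is handed in; nothing more can be done
None
```

The lid was pushed flat, then the screw drawer was pushed fully shut with about 6 N at the stop; neither unit nor anything else on the bench moved visibly, and the job was handed in at about 10.6 s.

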